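# Part the pendant die set with the wedge

### The arm

A 6-joint arm with a two-finger parallel gripper is mounted at the origin on the work surface. World frame = base frame: x ahead of the robot, y to its left, z up, the work surface at z = 0. Lengths are in m, angles in degrees, forces in N, time in s.
With the tool pointing down it reaches from about 0.3 to 0.75 m from the base axis. Payload 8.5 kg.
Tool frame: the origin (TCP) lies at the very end of the fingers, on their centre line; the grasp point (between the pads) lies 19 mm behind it; z points along the fingers, y is the line along which they close (so a half turn about z gives the same grasp; the last joint's range is limited). The gripper opens to 85 mm and grips with 20 to 120 N. Pads are 22 mm wide; open, the fingers measure 114 mm over their backs; the gripper's body (76 mm by 85 mm) begins 54 mm behind the grasp point. The pads swing forward as they close: fully open they stand 13 mm farther back than shut.
Start: joints at [63.295, 21.807, 74.336, -0, 83.858, -12.336], TCP at [0.136, 0.533, 0.231] pointing down, gripper open.
Joint ranges: [-178.18, 178.18], [-50.72, 133.34], [12.68, 142.11], [-81.47, 261.47], [9.98, 163.14], [-165.26, 165.26]. Speed limits (degrees/s): [136.94, 136.94, 180, 180, 180, 180].

### API

Orientations are given as a 3x3 rotation matrix whose columns are the frame's x, y, z axes.
In Python, from rig import env gives the robot as it stands.
- The arm moves only by the tool move_arm, never from a script. Its argument "plan" is a list of rows, each a list of 7 numbers: the turn, a rotation vector about the tool's x, y, z in degrees, then the shift along the tool's x, y, z in cm, then the gripper command: -1 is shut, 1 is fully open, values between are in proportion. In form: [[ax, ay, az, tx, ty, tz, jaw], ...]. A call has 1 to 5 rows; each row is the pose to reach, as a shift and turn from the pose commanded when the call began, along the tool's axes at that moment; what a row does not reach only later rows make up. A row lasts 1/10 s, in which the tool goes at most 50 mm and 8.59 degrees, less where a joint would pass 70% of its speed; a pose out of reach is approached as far as the arm can. A call with a gripper value outside its range is refused whole. The fingers move at their own pace and stop on an object; "squeeze" is the grip in N (left out, the last holds). Time passes only in rows, so rows that repeat a pose let the fingers close. It gives the time, the measured TCP pose, the force, the opening and the grip force at its end, in the units of the state.
- env.observe(): the state, without advancing time (a new reading comes with each control period).
- env.get_image(name): name is "scene" or "top" or "wrist"; returns a dict with "color" (384x512x3 uint8, red, green, blue), "fov_y" (degrees; the focal length in pixels is half the picture's height over the tangent of half this angle, whatever the lens; pixels are square), "cx", "cy" (the principal point, pixels), "distortion" ([k1, k2, p1, p2, k3] as OpenCV has them; the pictures are not rectified), "R" (3x3) and "t" (3): a world point X has camera coordinates R X + t. Camera axes: x right, y down, z forward; pixel columns grow to the right and rows downward; lengths in m; the calibration is good to about 2 mm. A picture is of the moment at which its call begins. There is no depth.
- env.close_job(): hands the job in; it is judged then, once.
Trained networks look in a picture, given as the dict that the camera call returned (one of the last four; its "shot" number tells which), for a name from the list of things; names that differ only in an ending like _2 or _b are one class to them, and where a whole thing is asked for, a point or a joint stands for the part that bears it (a point fixed in the world has none). Each returns a list of dicts, best first, with "conf" (0 to 1); they miss things now and then, are a little off and sometimes report something else, mostly with a low value. They report only what shows in the picture. A call takes as long as a camera call.
- env.outline_of(target, picture): "mask" (384x512 bool, what is visible of it) and "bbox" ([centre column, centre row, width, height] in pixels, round what is visible of it).
- env.tip_of(target, picture): "pixel" ([column, row] in pixels: a listed point, or the origin of a listed thing).
The state is a dict: "time_s": time; "q": joint angles; "qvel": joint speeds; "joint_efforts": joint torques, N m; "position": TCP position; "tool_rot": TCP orientation; "ft_force": force on the tool from outside, world axes, zero at the start; "wrist_torque": the same for the moment, N m; "grip_width": finger opening in m; "gripper_force": force on a finger pad.
Only numpy, scipy, OpenCV 4.12 (cv2) and the standard library are available. Lean on these libraries where they do the work, as an engineer would, in place of code of your own. Each camera call takes 0.05 s, during which the arm holds its last target. There are 200 camera calls.

### The job

On the jeweller's bench, swing the brass keeper bar of the small die set closed, all the way home into its red catch, so that the upper plate cannot jump off. Then take the wedge with the orange handle, and push its thin end into the slot under the front edge of the aluminium upper plate until the plate has just lifted off the steel base, by about 4 mm. Finish while gripping the wedge by its handle and holding it there, the plate carried by the wedge alone; leave the other tools on the bench where they are.

Things in the scene. Friction and masses are not known exactly. Their poses are not given: they have to be found in the camera images.
- die_base: Die set, screwed to the bench: dark steel base 210 x 150 x 16 mm. Origin on the bench under the upper plate's centre; +x is the way the wedge is pushed in, z up. It spans x = -140 to +70 mm; x = -140 to -50 mm is the bare front apron. Red C-shaped catch at x = -20, y = -60 mm, open to the front, top 67 mm above the bench; keeper's pivot post (18 mm thick) at x = -20, y = +60 mm.
- upper_plate: Aluminium plate, 100 (x) x 90 (y) x 24 mm, about 0.4 to 0.8 kg, on the base. Guided by two posts, it only rises straight up and sinks back when let go. Origin: centre of its underside, axes as the base. A slot 46 mm wide, 8 mm high runs along x through the middle of its underside: an 8 mm high mouth over the base at the front edge (x = -50 mm). Top 40 mm above the bench at rest.
- plate_lift (a joint): Height of the upper plate above its seat on the base, m: 0 = lying on the base, at most 0.010.
- mouth (a point): Middle of the front edge of the upper plate, at the level of the base's top (16 mm above the bench): the centre of the slot's mouth at floor level. Fixed to the base; its axes are those of the base.
- keeper (a joint): Angle of the keeper bar, rad: 0 = closed, home in the catch (end stop); it grows, to 1.5 at most, as the bar swings level out to the front. Seen from above it opens clockwise and closes anticlockwise. Stiff (about 0.6 N at the knob); stays where it is left.
- keeper_pivot (a point): Axis of the keeper bar (vertical), at the level of the bar's top, 56 mm above the bench. The brass bar is 10 mm wide, 6 mm thick and reaches 126 mm from this axis; closed it points along -y of the base, across and above the upper plate, with its underside 50 mm above the bench.
- keeper_knob (a point): Black upright knob on the keeper bar, 14 mm in diameter, 40 mm tall, 70 mm from the pivot axis. It stands on the bar from 56 to 96 mm above the bench; this point is on its axis, 84 mm above the bench.
- wedge: Loose brass wedge with orange handle, 0.15 kg, 26 mm wide. Origin: underside, below the handle's middle; +x to the thin end. Handle x = -20 to 20 mm, 50 mm tall. Tongue flat below, its height falls evenly from 20 mm (x = 20 mm) to 4 mm (x = 100 mm). On the apron the slope meets the plate's edge with the thin end 20 mm past that edge; each 5 mm more lifts the plate 1 mm (40 mm in: 4 mm).
- wedge_grip (a point): Place to grip the wedge: on the handle's axis, 30 mm above its underside.
- wedge_tip (a point): Middle of the wedge's thin end, on its underside.
- file: Slim hand tool with a wooden handle, 170 mm long, lying on the bench; origin under the middle. Wedge and this tool lie left and right of the die set, either way round. Leave alone.
- hammer: Hammer, 210 mm long, lying on the left of the bench. Leave alone.
- bench_block: Steel bench block, 60 x 60 x 18 mm, on the right; origin under its middle. Leave alone.
- squeeze_bottle: White squeeze bottle with blue cap, 120 mm tall, 44 mm in diameter, behind the die set. Leave alone.
- flux_jar: Amber jar with black cap, 60 mm tall, 50 mm in diameter, behind the die set. Leave alone.
- ring_dish: White dish, 90 mm in diameter, 25 mm high, near the robot on the right. Leave alone.
- brush: Small brush, 160 mm long, lying near the robot on the left. Leave alone.

How it is judged:
By the outcome, as a careful person would: the job done as asked, in the order asked, and still so for the second after the job is handed in, while the arm keeps its last pose, push and grip.
It also fails if it takes over 54 s, if anything falls off the work surface, if the arm or the gripper's body presses on something with over 40 N, if the wrist force passes 120 N, or if a joint passes its speed limit or range.

## Working session

There is one attempt and no reset: what is moved stays moved. The work goes in short steps, Python scripts to look and compute and a tool call to move; the robot and the scene stay as the last step left them, time stands still between calls to the robot, and variables do not carry over. Pictures are saved under pics/ and viewed, at most 10 in all, crops included, and the job is handed in when it is done.

Besides the shell and the picture viewer there is one more tool, called after "Emit:" as name(argument=value, ...) on one line, values as JSON. move_arm: Moves the arm, as the interface text tells. Its arguments: {"type":"object","properties":{"plan":{"type":"array"},"squeeze":{"type":"number"}},"required":["plan"]}

```bash
mkdir -p pics; ls
cat > h.py <<'E'
import numpy as np, cv2
from rig import env
def K(p):
    h=p["color"].shape[0]; f=h/2/np.tan(np.radians(p["fov_y"]/2))
    return np.array([[f,0,p["cx"]],[0,f,p["cy"]],[0,0,1]])
def ray(p,px):
    u=cv2.undistortPoints(np.array([[px]],float),K(p),np.array(p["distortion"],float)).ravel()
    R=np.array(p["R"]);return -R.T@np.array(p["t"]), R.T@np.array([u[0],u[1],1])
def atz(p,px,z):
    c,d=ray(p,px); return c+d*(z-c[2])/d[2]
def tri(obs):
    A=0;b=0
    for p,px in obs:
        c,d=ray(p,px);d=d/np.linalg.norm(d);M=np.eye(3)-np.outer(d,d);A=A+M;b=b+M@c
    return np.linalg.solve(A,b)
def proj(p,X):
    R=np.array(p["R"]);return cv2.projectPoints(np.array([X],float),cv2.Rodrigues(R)[0],np.array(p["t"],float),K(p),np.array(p["distortion"],float))[0].ravel()
def save(p,n): cv2.imwrite("pics/"+n,p["color"][:,:,::-1])
E
python3 - <<'E'
from h import *
np.set_printoptions(precision=4,suppress=True)
P={n:env.get_image(n) for n in("scene","top")}
cv2.imwrite("pics/a.png",cv2.resize(np.vstack([P[n]["color"] for n in P])[:,:,::-1],(400,600))) 
for n in P: save(P[n],n+"0.png")
Z=dict(mouth=.016,keeper_pivot=.056,keeper_knob=.084,wedge_grip=.03,wedge_tip=0,wedge=0,die_base=0,upper_plate=.016,file=0)
for k,z in Z.items():
    o=[]
    for n in P:
        r=env.tip_of(k,P[n])
        if r:
            px=r[0]["pixel"];o.append((P[n],px));print(k,n,r[0]["conf"],np.array(px),atz(P[n],px,z))
    if len(o)==2:print("   tri",tri(o))
s=env.observe();print(s["position"],s["tool_rot"],s["time_s"])
E
```

```text
pics
mouth scene 0.6 [248.5 223.7] [ 0.5771 -0.0237  0.016 ]
mouth top 0.85 [280.2 182.8] [ 0.5711 -0.0207  0.016 ]
   tri [ 0.5725 -0.0208  0.0071]
keeper_pivot scene 0.73 [276.8 215.1] [0.6213 0.0412 0.056 ]
keeper_pivot top 0.72 [261.3 166.4] [0.6107 0.0348 0.056 ]
   tri [0.6151 0.0396 0.0484]
keeper_knob scene 0.47 [250.5 196.6] [0.5436 0.0084 0.084 ]
keeper_knob top 0.53 [273.3 187. ] [0.5502 0.0001 0.084 ]
   tri [0.5497 0.0018 0.0964]
wedge_grip scene 0.98 [154.3 237.2] [ 0.4648 -0.2614  0.03  ]
wedge_grip top 0.58 [367.8 225. ] [ 0.4565 -0.2689  0.03  ]
   tri [ 0.4595 -0.2651  0.0274]
wedge_tip scene 0.86 [184.3 250.1] [ 0.532  -0.2109  0.    ]
wedge_tip top 0.69 [347.1 198.8] [ 0.5315 -0.2176  0.    ]
   tri [ 0.5326 -0.2141  0.0046]
wedge scene 0.8 [151.5 241.2] [ 0.4534 -0.2694  0.    ]
wedge top 0.91 [366.9 225.5] [ 0.4556 -0.2748  0.    ]
   tri [ 0.4563 -0.2716  0.0067]
die_base scene 0.88 [255.6 238. ] [ 0.6189 -0.0299  0.    ]
die_base top 0.64 [284.5 164.2] [ 0.6291 -0.0327  0.    ]
   tri [ 0.6258 -0.0333  0.0135]
upper_plate scene 0.7 [255.3 239.5] [ 0.6296 -0.039   0.016 ]
upper_plate top 0.9 [282.4 166.4] [ 0.6195 -0.026   0.016 ]
   tri [ 0.6216 -0.0293 -0.0047]
file scene 0.77 [300.4 152.3] [0.4537 0.272  0.    ]
file top 0.68 [182.  218.8] [0.4592 0.263  0.    ]
   tri [0.4602 0.2622 0.0124]
[0.1365 0.5328 0.2313] [[-0.9687  0.2482  0.    ]
 [ 0.2482  0.9687  0.    ]
 [-0.      0.     -1.    ]] 1.0
```

```bash
python3 -c "
import cv2
a=cv2.imread('pics/scene0.png')[120:310,120:340];b=cv2.imread('pics/top0.png')[110:270,160:400]
a=cv2.resize(a,(660,570));cv2.imwrite('pics/sc.png',a);cv2.imwrite('pics/tc.png',cv2.resize(b,(780,520)))"
```

```text
(no output)
```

View pics/sc.png

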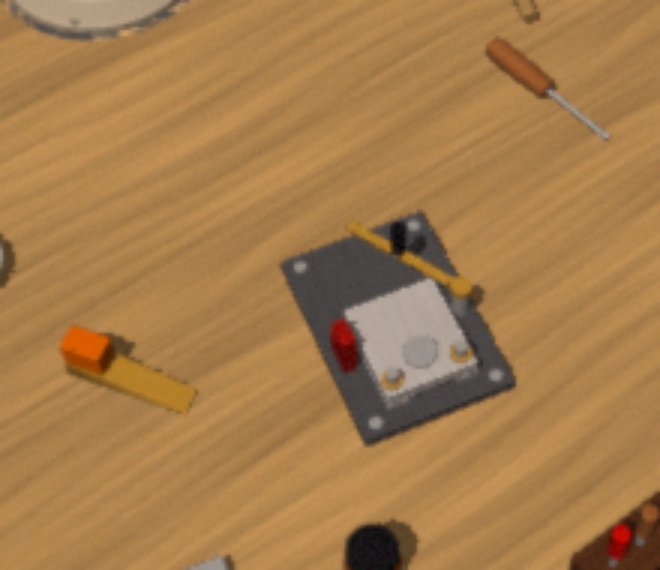

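View pics/tc.png

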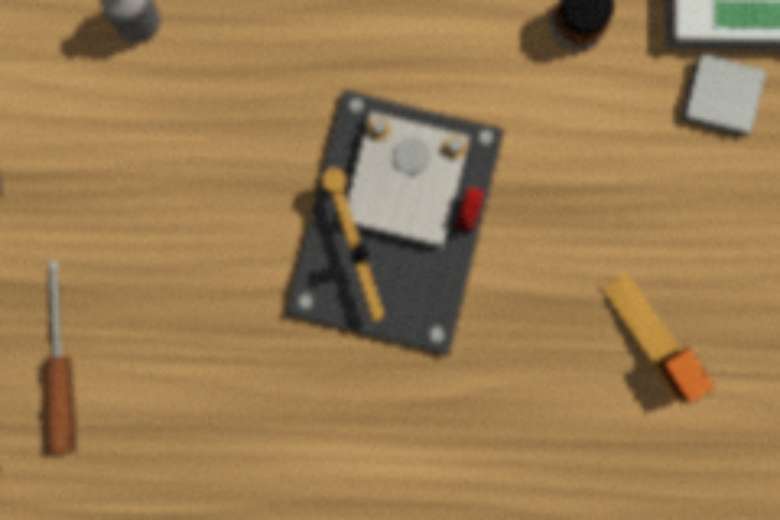

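The pictures show the die base turned about -15°, with the keeper open by about 1 rad. In the top crop the knob is at (360,253), and the wedge lies on the right with its handle at (688,375) and its thin end at (618,287). Next I fit the base pose from its corners.

```bash
cat > fit.py <<'E'
from h import *
from scipy.optimize import least_squares
np.set_printoptions(precision=4,suppress=True)
P={n:env.get_image(n) for n in("scene","top")}
C=np.array([[-140,-75,16],[-140,75,16],[70,75,16],[70,-75,16]])/1e3
px={"scene":120+np.array([[282,263],[423,211],[515,382],[368,443]])/3,
"top":np.array([160,110])+np.array([[447,353],[285,315],[343,92],[503,130]])/3.25}
def W(v,X):
    c,s=np.cos(v[2]),np.sin(v[2]);X=np.atleast_2d(X);return np.c_[v[0]+c*X[:,0]-s*X[:,1],v[1]+s*X[:,0]+c*X[:,1],X[:,2]]
def f(v): return np.concatenate([np.array([proj(P[n],x) for x in W(v,C)]).ravel()-px[n].ravel() for n in P])
if __name__=="__main__":
    r=least_squares(f,[.62,-.03,-.25],loss="soft_l1");v=r.x;print(v,np.degrees(v[2]));print(r.fun.reshape(-1,2))
    for n,X in dict(mouth=[-.05,0,.016],pivot=[-.02,.06,.056],knobclosed=[-.02,-.01,.084]).items():print(n,W(v,X))
    print(W(v,[-.02,.06,.056])[0]+.07*np.array([np.cos(v[2]-np.pi/2-1),np.sin(v[2]-np.pi/2-1),0]))
    print(P["top"]["R"],P["top"]["t"])
E
python3 fit.py
```

```text
[ 0.6229 -0.0308 -0.2222] -12.728285807137086
[[-1.2792 -0.6545]
 [-1.0323 -0.4498]
 [-0.015  -0.4581]
 [-1.3102 -0.6846]
 [ 0.0795 -0.3073]
 [-0.6262 -1.5684]
 [-0.4385 -1.994 ]
 [ 0.0272 -1.3891]]
mouth [[ 0.5742 -0.0197  0.016 ]]
pivot [[0.6166 0.0322 0.056 ]]
knobclosed [[ 0.6012 -0.0361  0.084 ]]
[0.5508 0.0083 0.056 ]
[[ 0.0294 -0.9995 -0.0134]
 [-0.9942 -0.0278 -0.104 ]
 [ 0.1035  0.0163 -0.9945]] [0.0177 0.5421 0.9903]
```

Emit:
move_arm(plan=[[0,0,0,-3.5,-2.8,0,1],[0,0,0,-7,-5.6,0,1],[0,0,0,-10.5,-8.4,0,1],[0,0,0,-14,-11.2,-1,1],[0,0,0,-17.5,-14,-1,1]])

```text
time_s: 1.6
position: [0.2723, 0.3525, 0.2424]
tool_rot: [[-0.969, 0.248, 0.002], [0.248, 0.969, 0.001], [-0.001, 0.002, -1.0]]
ft_force: [1.2, 0.8, -0.6]
grip_width: 0.0853
gripper_force: 0.0
```

Emit:
move_arm(plan=[[0,0,0,-3.5,-2.8,0,1],[0,0,0,-7,-5.6,0,1],[0,0,0,-10.5,-8.4,0,1],[0,0,0,-14,-11.2,-1,1],[0,0,0,-17.5,-14,-1,1]])

```text
time_s: 2.1
position: [0.4073, 0.1731, 0.2524]
tool_rot: [[-0.969, 0.248, 0.002], [0.248, 0.969, 0.0], [-0.002, 0.001, -1.0]]
ft_force: [0.4, 1.5, -0.9]
grip_width: 0.0852
gripper_force: 0.0
```

Emit:
move_arm(plan=[[0,0,0,-3.5,-2.8,0,1],[0,0,0,-7,-5.6,0,1],[0,0,0,-10.5,-8.4,0,1],[0,0,0,-14,-11.2,0,1],[0,0,0,-16.4,-13.8,0,1]])

```text
time_s: 2.6
position: [0.532, -0.0019, 0.2511]
tool_rot: [[-0.968, 0.249, 0.0], [0.249, 0.968, -0.0], [-0.0, -0.0, -1.0]]
ft_force: [0.1, 0.9, -0.0]
grip_width: 0.0852
gripper_force: 0.0
```

Emit:
move_arm(plan=[[0,0,7.4,0,0,0,1],[0,0,14.8,0,0,0,1],[0,0,22.2,0,0,0,1],[0,0,29.6,0,0,0,1],[0,0,37,0,0,0,1]])

```text
time_s: 3.1
position: [0.5307, 0.0003, 0.2513]
tool_rot: [[-0.62, 0.785, -0.0], [0.785, 0.62, 0.0], [0.0, -0.0, -1.0]]
ft_force: [0.3, -1.0, 1.0]
grip_width: 0.0857
gripper_force: 0.0
```

Emit:
move_arm(plan=[[0,0,7.4,0,0,0,1],[0,0,14.8,0,0,0,1],[0,0,22.2,0,0,0,1],[0,0,29.6,0,0,0,1],[0,0,37,0,0,0,1]])

```text
time_s: 3.6
position: [0.5307, 0.0003, 0.2514]
tool_rot: [[-0.023, 1.0, 0.0], [1.0, 0.023, -0.0], [-0.0, 0.0, -1.0]]
ft_force: [0.6, -0.1, 0.1]
grip_width: 0.0857
gripper_force: 0.0
```

Emit:
move_arm(plan=[[0,0,7.4,0,0,0,1],[0,0,14.8,0,0,0,1],[0,0,22.2,0,0,0,1],[0,0,29.6,0,0,0,1],[0,0,37,0,0,0,1]])

```text
time_s: 4.1
position: [0.5307, 0.0003, 0.2513]
tool_rot: [[0.583, 0.812, -0.0], [0.812, -0.583, -0.0], [-0.0, -0.0, -1.0]]
ft_force: [-0.6, 0.1, -0.5]
grip_width: 0.0858
gripper_force: 0.0
```

Emit:
move_arm(plan=[[0,0,7.4,0,0,0,1],[0,0,14.8,0,0,0,1],[0,0,22.2,0,0,0,1],[0,0,29.6,0,0,0,1],[0,0,36,0,0,0,1]])

```text
time_s: 4.6
position: [0.5307, 0.0003, 0.2513]
tool_rot: [[0.949, 0.315, 0.0], [0.315, -0.949, -0.0], [0.0, 0.0, -1.0]]
ft_force: [0.4, -0.3, -0.5]
grip_width: 0.0855
gripper_force: 0.0
```

Run:
```python
from h import *
np.set_printoptions(precision=4,suppress=True)
s=env.observe();print(s["position"],s["tool_rot"],s["time_s"],s["q"],s["grip_width"])
p=env.get_image("wrist");save(p,"w1.png");t=env.get_image("top")
for k,z in dict(mouth=.016,keeper_pivot=.056,keeper_knob=.084,upper_plate=.016,die_base=0).items():
    for n,q in(("w",p),("t",t)):
        r=env.tip_of(k,q)
        if r:print(k,n,r[0]["conf"],np.array(r[0]["pixel"]),atz(q,r[0]["pixel"],z))
```

```text
[0.5307 0.0003 0.2513] [[ 0.9492  0.3146  0.    ]
 [ 0.3146 -0.9492 -0.    ]
 [ 0.      0.     -1.    ]] 4.6 [-12.7595  19.0567  75.2299  -0.0007  85.7122  58.9014] 0.08546645132934728
mouth w 0.65 [284.4 124.9] [ 0.5801 -0.0184  0.016 ]
keeper_pivot w 0.57 [252.7  67.7] [0.6215 0.0313 0.056 ]
keeper_pivot t 0.38 [367.1 225. ] [ 0.4559 -0.2596  0.056 ]
keeper_knob w 0.77 [249.8 149.9] [0.552  0.0111 0.084 ]
keeper_knob t 0.27 [381.7 140.2] [ 0.6866 -0.2914  0.084 ]
upper_plate w 0.76 [307.9  88.2] [ 0.6237 -0.0291  0.016 ]
die_base w 0.55 [306.1  88.3] [ 0.6242 -0.0294  0.    ]
die_base t 0.65 [366.7 226.8] [ 0.4518 -0.2742  0.    ]
```

View pics/w1.png

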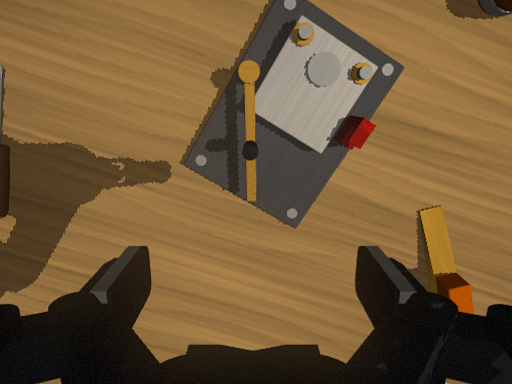

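The wrist view is clear. The pivot is at (249,71), the knob at (250,150), the bar's end at (252,201) and the catch at (358,132), with the base corners at (181,162), (295,227) and (404,68). I'll use these to fit the base pose and keeper angle.

```bash
cat > fit2.py <<'E'
from h import *
from scipy.optimize import least_squares
from fit import W
np.set_printoptions(precision=4,suppress=True)
p=env.get_image("wrist")
X=np.array([[-140,75,16],[-140,-75,16],[70,-75,16],[-50,45,40],[-50,-45,40],[-20,60,57]])/1e3
px=np.array([[181,162],[295,227],[404,68],[256,117],[321,153],[249,71]])
def kp(v,r,z): 
    a=-np.pi/2-v[3];return [-.02+r*np.cos(a),.06+r*np.sin(a),z]
def f(v):
    Y=np.vstack([X,kp(v,.07,.092),kp(v,.126,.056)])
    return (np.array([proj(p,x) for x in W(v,Y)])-np.vstack([px,[250,150],[252,201]])).ravel()
r=least_squares(f,[.62,-.03,-.25,1]);v=r.x;print(v,np.degrees(v[2]));print(r.fun.reshape(-1,2))
for n,Y in dict(mouth=[-.05,0,.016],pivot=[-.02,.06,.056],knob=kp(v,.07,.084),closed=[-.02,-.01,.084]).items():print(n,W(v,Y))
E
python3 fit2.py
```

```text
[ 0.6237 -0.0301 -0.2235  1.0145] -12.805202625910448
[[ 2.1358  2.1149]
 [ 0.6755  2.8888]
 [ 3.1257 -0.0229]
 [-8.3219 -8.8535]
 [ 0.9986  1.8223]
 [ 1.3318  0.4451]
 [ 0.7801  2.3326]
 [-0.4896  0.4609]]
mouth [[ 0.5749 -0.019   0.016 ]]
pivot [[0.6175 0.0328 0.056 ]]
knob [[0.5513 0.01   0.084 ]]
closed [[ 0.602  -0.0354  0.084 ]]
```

```bash
sed -i 's/,\[-50,45,40\]//; s/,\[256,117\]//' fit2.py; python3 fit2.py
```

```text
[ 0.6244 -0.0281 -0.225   0.9965] -12.89384060746544
[[ 0.4168  0.7765]
 [-0.9439  1.8265]
 [ 1.6245 -1.2279]
 [-0.6879  0.5731]
 [-0.5091 -1.16  ]
 [ 0.1629  0.7244]
 [-0.1143 -0.8824]]
mouth [[ 0.5757 -0.0169  0.016 ]]
pivot [[0.6183 0.0349 0.056 ]]
knob [[0.5525 0.0109 0.084 ]]
closed [[ 0.6027 -0.0334  0.084 ]]
```

Emit:
move_arm(plan=[[0,0,0,2.4,-0.3,3,0],[0,0,0,2.4,-0.3,7,0],[0,0,0,2.4,-0.3,11,0],[0,0,0,2.4,-0.3,15,0],[0,0,0,2.4,-0.3,16,0]])

```text
time_s: 6.0
position: [0.5505, 0.0112, 0.0878]
tool_rot: [[0.948, 0.319, -0.007], [0.319, -0.948, 0.001], [-0.006, -0.003, -1.0]]
ft_force: [-0.3, -0.0, -0.3]
grip_width: 0.043
gripper_force: 0.0
```

Emit:
move_arm(plan=[[0,0,0,0,0,1.5,0],[0,0,0,0,0,2.5,0],[0,0,0,0,0,2.5,-0.5],[0,0,0,0,0,2.5,-1],[0,0,0,0,0,2.5,-1]], squeeze=25)

```text
time_s: 6.5
position: [0.553, 0.0107, 0.0674]
tool_rot: [[0.948, 0.319, 0.002], [0.319, -0.948, -0.0], [0.002, 0.001, -1.0]]
ft_force: [-0.5, -0.1, 1.5]
grip_width: 0.013
gripper_force: 24.5
```

Emit:
move_arm(plan=[[0,0,0,0,0,0,-1],[0,0,0,0,0,0,-1],[0,0,0,0,0,0,-1]])

```text
time_s: 6.8
position: [0.553, 0.0107, 0.0673]
tool_rot: [[0.948, 0.319, 0.002], [0.319, -0.948, -0.0], [0.002, 0.001, -1.0]]
ft_force: [-1.0, 0.1, 6.7]
grip_width: 0.0131
gripper_force: 25.0
```

Emit:
move_arm(plan=[[0,0,-5.6,0.05,0.68,0,-1],[0,0,-11.2,0.17,1.35,0,-1],[0,0,-16.8,0.36,2.0,0,-1],[0,0,-22.4,0.61,2.64,0,-1],[0,0,-28,0.91,3.24,0,-1]])

```text
time_s: 7.3
position: [0.5716, -0.0173, 0.0673]
tool_rot: [[0.684, 0.73, 0.001], [0.73, -0.684, -0.0], [0.0, 0.001, -1.0]]
ft_force: [-1.9, -0.5, 6.7]
grip_width: 0.0134
gripper_force: 25.2
```

Emit:
move_arm(plan=[[0,0,-5.4,0.05,0.66,0,-1],[0,0,-10.8,0.16,1.3,0,-1],[0,0,-16.2,0.34,1.93,0,-1],[0,0,-21.4,0.56,2.53,0,-1],[0,0,-26,0.8,3.03,0,-1]])

```text
time_s: 7.8
position: [0.599, -0.0323, 0.0673]
tool_rot: [[0.295, 0.956, 0.0], [0.956, -0.295, -0.001], [-0.0, 0.0, -1.0]]
ft_force: [-3.5, -0.4, 7.9]
grip_width: 0.0132
gripper_force: 25.3
```

Run:
```python
from h import *
s=env.observe();d=np.array(s["position"])[:2]-[.6183,.0349];print(s["position"],s["ft_force"],s["wrist_torque"],s["grip_width"],np.hypot(*d),np.degrees(np.arctan2(d[1],d[0])),s["time_s"])
```

```text
[ 0.59903469 -0.03227897  0.06730749] [-3.48868878 -0.35446887  7.88527424] [0.01293075 0.53287739 0.18849711] 0.013220711842383765 0.06988680812630117 -106.00161507552095 7.8
```

Emit:
move_arm(plan=[[0,0,-1,0,0.15,0,-1],[0,0,-2,0,0.28,0,-1],[0,0,-3,0,0.4,0,-1],[0,0,-3,0,0.4,0,-1]])

```text
time_s: 8.2
position: [0.602, -0.033, 0.0673]
tool_rot: [[0.247, 0.969, -0.002], [0.969, -0.247, -0.0], [-0.0, -0.002, -1.0]]
ft_force: [-7.2, 0.2, 9.2]
grip_width: 0.0131
gripper_force: 25.5
```

Emit:
move_arm(plan=[[0,0,0,0,0.1,0,-1],[0,0,0,0,0.15,0,-1],[0,0,0,0,0.15,0,-1]])

```text
time_s: 8.5
position: [0.602, -0.033, 0.0672]
tool_rot: [[0.247, 0.969, -0.005], [0.969, -0.247, 0.001], [-0.001, -0.005, -1.0]]
ft_force: [-12.7, 0.8, 13.1]
grip_width: 0.013
gripper_force: 26.1
```

Emit:
move_arm(plan=[[0,0,0,0,0,0,-0.4],[0,0,0,0,0,0,-0.2],[0,0,0,0,0,-2,-0.2],[0,0,0,0,0,-6,-0.2],[0,0,0,0,0,-10.5,0]])

```text
time_s: 9.0
position: [0.6038, -0.0335, 0.1715]
tool_rot: [[0.248, 0.969, -0.003], [0.969, -0.248, 0.001], [0.0, -0.003, -1.0]]
ft_force: [0.6, -0.0, -0.2]
grip_width: 0.0426
gripper_force: 0.0
```

Emit:
move_arm(plan=[[0,0,0,-3,0,-4,0],[0,0,0,-7,0,-7,0.2],[0,0,0,-7,-4,-7,0.5],[0,0,0,-7,-8,-7,1]])

```text
time_s: 9.4
position: [0.5087, -0.0825, 0.2416]
tool_rot: [[0.25, 0.968, 0.002], [0.968, -0.25, -0.001], [-0.0, 0.002, -1.0]]
ft_force: [0.1, -0.4, 0.0]
grip_width: 0.0767
gripper_force: 0.0
```

Run:
```python
from h import *
s=env.observe();print(s["position"],s["ft_force"],s["q"],s["time_s"])
p=env.get_image("wrist");save(p,"w2.png");t=env.get_image("top")
for k,z in dict(mouth=.016,keeper_pivot=.056,keeper_knob=.084,upper_plate=.016,wedge=0,wedge_grip=.03,wedge_tip=0).items():
    for n,q in(("w",p),("t",t)):
        r=env.tip_of(k,q)
        if r:print(k,n,r[0]["conf"],np.array(r[0]["pixel"]),atz(q,r[0]["pixel"],z))
```

```text
[ 0.50874379 -0.08247976  0.24158662] [ 0.13174354 -0.42420898  0.04973597] [-2.23904809e+01  1.78432698e+01  7.86956377e+01  6.15594850e-03
  8.33624009e+01 -7.91607023e+00] 9.4
mouth w 0.84 [298.4  86.9] [ 0.57495584 -0.01672233  0.016     ]
mouth t 0.97 [278.1 185.6] [ 0.56279134 -0.01482924  0.016     ]
keeper_pivot w 0.94 [341.9  12.7] [0.61937661 0.03379278 0.056     ]
keeper_pivot t 0.61 [179.2 220.9] [0.45198676 0.25714074 0.056     ]
keeper_knob w 0.63 [345.1  98.7] [ 0.60194675 -0.03589466  0.084     ]
keeper_knob t 0.48 [286.7 170.7] [ 0.59580148 -0.0350888   0.084     ]
upper_plate w 0.91 [346.8  84.6] [ 0.62336114 -0.02691568  0.016     ]
upper_plate t 0.93 [284.6 165.7] [ 0.62173579 -0.03232154  0.016     ]
wedge w 0.75 [250.4 315.8] [ 0.45666412 -0.27564534  0.        ]
wedge t 0.45 [365.7 226.5] [ 0.45258728 -0.2713021   0.        ]
wedge_grip w 0.9 [250.3 327.2] [ 0.45803158 -0.27053594  0.03      ]
wedge_grip t 0.72 [371.4 225.5] [ 0.45539262 -0.27888234  0.03      ]
wedge_tip w 0.63 [303.  259.4] [ 0.53889715 -0.21515295  0.        ]
```

View pics/w2.png

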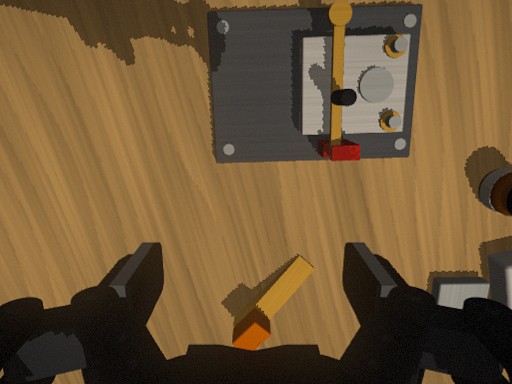

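The bar now lies straight across the plate with its end at (340,150) inside the red catch, so the keeper is closed. The wedge's handle is at (252,330) and its thin end at (303,262). Next I refit the base from this view and move to the wedge.

```bash
cat > fit3.py <<'E'
from h import *
from scipy.optimize import least_squares
from fit import W
np.set_printoptions(precision=4,suppress=True)
p=env.get_image("wrist")
X=np.array([[-140,75,16],[-140,-75,16],[70,-75,16],[-50,45,40],[-50,-45,40],[-20,60,57],[-20,-60,67]])/1e3
px=np.array([[209,14],[216,162],[411,157],[303,37],[303,135],[341,12],[340,150]])
f=lambda v:(np.array([proj(p,x) for x in W(v,X)])-px)[:6].ravel()
v=least_squares(f,[.62,-.03,-.22]).x;print(v,np.degrees(v[2]));print(f(v).reshape(-1,2));print(W(v,[-.05,0,.016]))
E
python3 fit3.py
```

```text
[ 0.6251 -0.0282 -0.2156] -12.354540110596107
[[-1.86   -2.7831]
 [ 0.874   1.8849]
 [ 0.3055  0.0808]
 [ 0.4649 -0.1725]
 [ 0.1494  0.2345]
 [ 0.1507  1.1428]]
[[ 0.5763 -0.0175  0.016 ]]
```

Emit:
move_arm(plan=[[0,0,8,-4.8,-0.8,0,1],[0,0,16,-9.6,-1.6,0,1],[0,0,24,-14.4,-2.4,0.5,1],[0,0,32,-19.2,-3.2,1,1],[0,0,40,-24,-4,2,1]])

```text
time_s: 10.85
position: [0.4102, -0.3059, 0.2218]
tool_rot: [[0.816, 0.578, 0.001], [0.578, -0.816, -0.001], [0.0, 0.002, -1.0]]
ft_force: [1.7, -0.1, -0.3]
grip_width: 0.0855
gripper_force: 0.0
```

Emit:
move_arm(plan=[[0,0,0,0,0,0,1],[0,0,0,0,0,0,1]])

```text
time_s: 11.05
position: [0.4106, -0.3046, 0.2211]
tool_rot: [[0.814, 0.582, -0.0], [0.582, -0.814, 0.001], [0.0, -0.001, -1.0]]
ft_force: [-0.0, 0.1, -0.3]
grip_width: 0.0851
gripper_force: 0.0
```

Run:
```python
from h import *
s=env.observe();print(s["position"],s["tool_rot"],s["q"],s["time_s"])
p=env.get_image("wrist");save(p,"w3.png")
for k,z in dict(wedge=0,wedge_grip=.03,wedge_tip=0).items():
    for n,q in(("w",p),):
        r=env.tip_of(k,q)
        if r:print(k,n,r[0]["conf"],np.array(r[0]["pixel"]),atz(q,r[0]["pixel"],z))
```

```text
[ 0.41059665 -0.30463532  0.22107695] [[ 8.13538256e-01  5.81511325e-01 -2.91847422e-04]
 [ 5.81511366e-01 -8.13537939e-01  7.43682245e-04]
 [ 1.95030698e-04 -7.74726549e-04 -9.99999681e-01]] [-4.98671353e+01  1.84052353e+01  8.13847155e+01  1.48951506e-02
  8.02534051e+01  4.57341805e+00] 11.05
wedge w 0.59 [253.9 111.5] [ 0.45640145 -0.27256609  0.        ]
wedge_grip w 0.87 [255.2 111. ] [ 0.45826305 -0.27268462  0.03      ]
wedge_tip w 0.59 [259.1   0.6] [ 0.54275861 -0.21684327  0.        ]
```

View pics/w3.png

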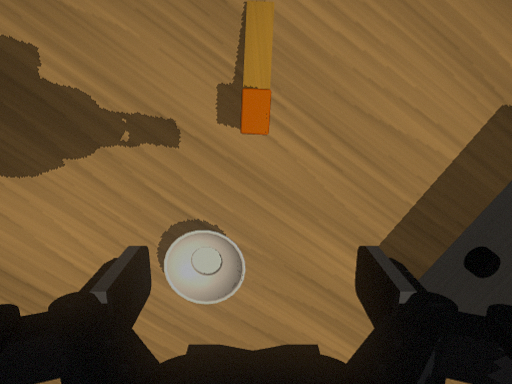

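Run:
```python
from h import *
p=env.get_image("wrist")
c=np.array([atz(p,x,.05) for x in([243,88],[271,89],[269,135],[241,133])]);print(c,c.mean(0))
for a,b in((2,1),(3,0)):print(np.degrees(np.arctan2(*(c[a]-c[b])[1::-1]*-1)))
# side edges along tongue
for a,b in(((246,2,.006),(243,88,.02)),((274,2,.006),(271,89,.02))):
    d=atz(p,a[:2],a[2])-atz(p,b[:2],b[2]);print(np.degrees(np.arctan2(d[1],d[0])))
print("dish",atz(p,[204,262],.02))
s=env.observe();d=c.mean(0)-s["position"];print(np.array(s["tool_rot"]).T@d)
```

```text
[[ 0.46941761 -0.2504676   0.05      ]
 [ 0.48305658 -0.27084262  0.05      ]
 [ 0.44995198 -0.29313743  0.05      ]
 [ 0.43659166 -0.27151708  0.05      ]] [ 0.45975446 -0.27149119  0.05      ]
33.95890821724611
32.669829846438766
33.53756682697902
33.98765449168464
dish [ 0.29547018 -0.32023481  0.02      ]
[0.05747748 0.00240876 0.17170004]
```

Emit:
move_arm(plan=[[0,0,2,3,0.2,3,0.5],[0,0,2,5.7,0.2,7,0.5],[0,0,2,5.7,0.2,11,0.5],[0,0,2,5.7,0.2,15,0.5],[0,0,2,5.7,0.2,17,0.5]])

```text
time_s: 11.8
position: [0.4582, -0.2705, 0.0486]
tool_rot: [[0.831, 0.556, -0.003], [0.556, -0.831, 0.003], [-0.001, -0.004, -1.0]]
ft_force: [-0.2, 0.3, 0.9]
grip_width: 0.064
gripper_force: 0.0
```

Emit:
move_arm(plan=[[0,0,0,0,0,2,0.5],[0,0,0,0,0,3.8,0.5],[0,0,0,0,0,3.8,0.5],[0,0,0,0,0,3.8,-0.5],[0,0,0,0,0,3.8,-1]], squeeze=60)

```text
time_s: 12.3
position: [0.4592, -0.2726, 0.0144]
tool_rot: [[0.832, 0.554, 0.001], [0.554, -0.832, -0.001], [0.0, 0.002, -1.0]]
ft_force: [-0.3, -0.1, 0.1]
grip_width: 0.0358
gripper_force: 0.0
```

Emit:
move_arm(plan=[[0,0,0,0,0,0,-1],[0,0,0,0,0,0,-1],[0,0,0,0,0,0,-1]])

```text
time_s: 12.6
position: [0.4592, -0.2729, 0.0146]
tool_rot: [[0.833, 0.554, 0.002], [0.554, -0.833, -0.002], [0.001, 0.002, -1.0]]
ft_force: [-0.2, 1.7, 7.7]
grip_width: 0.0252
gripper_force: 59.5
```

Emit:
move_arm(plan=[[0,0,0,0,0,-3,-1],[0,0,0,0,0,-6,-1],[0,0,8,2.6,-3.9,-6,-1],[0,0,16,5.2,-7.8,-6,-1],[0,0,24,7.8,-11.7,-6,-1]])

```text
time_s: 13.1
position: [0.4583, -0.1312, 0.0738]
tool_rot: [[0.987, 0.163, 0.001], [0.163, -0.987, -0.0], [0.001, 0.0, -1.0]]
ft_force: [0.9, -0.5, -1.8]
grip_width: 0.0252
gripper_force: 59.1
```

Emit:
move_arm(plan=[[0,0,8,0.8,-4.6,0,-1],[0,0,16,1.6,-9.2,0,-1],[0,0,22,2.4,-13.9,0,-1],[0,0,22,2.4,-13.9,0,-1],[0,0,22,2.4,-13.9,0,-1]])

```text
time_s: 13.6
position: [0.4587, 0.0094, 0.0736]
tool_rot: [[0.978, -0.208, 0.0], [-0.208, -0.978, -0.0], [0.0, 0.0, -1.0]]
ft_force: [-0.1, 0.4, -0.7]
grip_width: 0.0253
gripper_force: 59.4
```

Run:
```python
from h import *
np.set_printoptions(precision=4,suppress=True)
s=env.observe();print(s["position"],s["tool_rot"],s["ft_force"],s["grip_width"],s["time_s"])
p=env.get_image("wrist");t=env.get_image("top");c=env.get_image("scene")
save(p,"w4.png");save(c,"s4.png")
for k,z in dict(wedge=.06,wedge_grip=.09,wedge_tip=.06,mouth=.016).items():
    for n,q in(("w",p),("t",t),("s",c)):
        r=env.tip_of(k,q)
        if r:print(k,n,r[0]["conf"],np.array(r[0]["pixel"]),atz(q,r[0]["pixel"],z))
```

```text
[0.4587 0.0094 0.0736] [[ 0.978  -0.2085  0.0004]
 [-0.2085 -0.978  -0.0003]
 [ 0.0004  0.0002 -1.    ]] [-0.0632  0.3585 -0.7477] 0.025340081179394982 13.6
wedge w 0.86 [251.6 245.7] [0.457  0.0115 0.06  ]
wedge s 0.88 [234.9 180.4] [0.4575 0.016  0.06  ]
wedge_grip w 0.64 [253.9 270.1] [0.4594 0.0099 0.09  ]
wedge_grip s 0.67 [235.6 173.7] [0.458  0.0191 0.09  ]
wedge_tip w 0.89 [254.9  22.3] [ 0.5547 -0.0108  0.06  ]
wedge_tip t 0.63 [276.9 190.7] [ 0.543  -0.0105  0.06  ]
wedge_tip s 0.81 [244.1 207.6] [ 0.5495 -0.0182  0.06  ]
mouth t 0.63 [278.2 183.9] [ 0.5678 -0.015   0.016 ]
mouth s 0.91 [246.6 220.7] [ 0.5659 -0.0221  0.016 ]
```

View pics/w4.png

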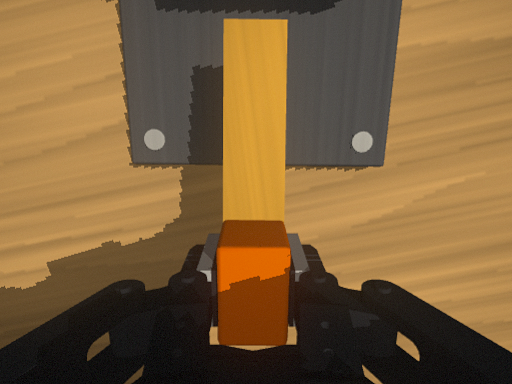

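The wedge is level and in line with the base. In the wrist picture its centre is at column 255 and the base's centre at 258, with the thin end about 20 mm short of the mouth. I'll lower it to the apron.

Emit:
move_arm(plan=[[0,0,0,0,0.1,2,-1],[0,0,0,0,0.1,3.5,-1],[0,0,0,0,0.1,4.1,-1],[0,0,0,0,0.1,4.1,-1]])

```text
time_s: 14.75
position: [0.4583, 0.0075, 0.0319]
tool_rot: [[0.977, -0.212, -0.001], [-0.212, -0.977, 0.0], [-0.001, -0.0, -1.0]]
ft_force: [-0.1, -0.5, -1.2]
grip_width: 0.0254
gripper_force: 59.4
```

Emit:
move_arm(plan=[[0,0,0,0,0,0.1,-1],[0,0,0,0,0,0.2,-1],[0,0,0,0,0,0.2,-1]])

```text
time_s: 15.05
position: [0.4588, 0.0074, 0.0307]
tool_rot: [[0.977, -0.212, 0.001], [-0.212, -0.977, -0.0], [0.001, 0.0, -1.0]]
ft_force: [0.4, -0.5, -0.9]
grip_width: 0.0252
gripper_force: 59.4
```

Emit:
move_arm(plan=[[0,0,0,0.8,0,0.06,-1],[0,0,0,1.6,0,0.06,-1],[0,0,0,2.4,0,0.06,-1],[0,0,0,3.2,0,0.06,-1],[0,0,0,3.6,0,0.06,-1]])

```text
time_s: 15.55
position: [0.4932, 0.0001, 0.0306]
tool_rot: [[0.977, -0.212, -0.002], [-0.212, -0.977, 0.0], [-0.002, 0.0, -1.0]]
ft_force: [-11.9, 2.0, 15.7]
grip_width: 0.0252
gripper_force: 61.4
```

Emit:
move_arm(plan=[[0,0,0,0.1,0,0,-1],[0,0,0,0.2,0,0,-1],[0,0,0,0.2,0,0,-1]])

```text
time_s: 15.85
position: [0.4948, -0.0003, 0.0306]
tool_rot: [[0.977, -0.212, -0.002], [-0.212, -0.977, 0.0], [-0.002, 0.0, -1.0]]
ft_force: [-8.4, 1.6, 10.6]
grip_width: 0.0252
gripper_force: 61.0
```

Emit:
move_arm(plan=[[0,0,0,0.1,0,0,-1],[0,0,0,0.2,0,0,-1],[0,0,0,0.2,0,0,-1]])

```text
time_s: 16.15
position: [0.4968, -0.0007, 0.0306]
tool_rot: [[0.977, -0.212, -0.002], [-0.212, -0.977, 0.0], [-0.002, 0.0, -1.0]]
ft_force: [-7.6, 2.2, 9.4]
grip_width: 0.0252
gripper_force: 61.1
```

Emit:
move_arm(plan=[[0,0,0,0.1,0,0,-1],[0,0,0,0.2,0,0,-1],[0,0,0,0.2,0,0,-1]])

```text
time_s: 16.45
position: [0.4984, -0.001, 0.0306]
tool_rot: [[0.977, -0.212, -0.002], [-0.212, -0.977, 0.0], [-0.002, 0.0, -1.0]]
ft_force: [-8.7, 2.7, 12.5]
grip_width: 0.0253
gripper_force: 61.2
```

Emit:
move_arm(plan=[[0,0,0,0.1,0,0,-1],[0,0,0,0.2,0,0,-1],[0,0,0,0.2,0,0,-1]])

```text
time_s: 16.75
position: [0.4988, -0.0011, 0.0306]
tool_rot: [[0.977, -0.211, -0.006], [-0.211, -0.977, 0.001], [-0.006, 0.0, -1.0]]
ft_force: [-16.9, 3.3, 17.1]
grip_width: 0.0256
gripper_force: 61.9
```

Emit:
move_arm(plan=[[0,0,0,0.1,0,-0.04,-1],[0,0,0,0.2,0,-0.04,-1],[0,0,0,0.3,0,-0.04,-1],[0,0,0,0.4,0,-0.04,-1]], squeeze=90)

```text
time_s: 17.15
position: [0.5, -0.0012, 0.0307]
tool_rot: [[0.977, -0.211, -0.012], [-0.211, -0.977, 0.002], [-0.012, 0.0, -1.0]]
ft_force: [-27.7, 5.2, 24.5]
grip_width: 0.0247
gripper_force: 88.4
```

Run:
```python
from h import *
np.set_printoptions(precision=4,suppress=True)
s=env.observe();print(s["position"],s["ft_force"],s["wrist_torque"],s["grip_width"])
a=env.get_image("wrist")["color"][:300,100:420];b=cv2.resize(env.get_image("scene")["color"][170:270,200:310],(480,450),interpolation=cv2.INTER_CUBIC)
o=np.zeros((450,800,3),np.uint8);o[:300,:320]=a;o[:,320:]=b;cv2.imwrite("pics/w5.png",o[:,:,::-1])
```

```text
[ 0.5    -0.0012  0.0307] [-27.677    5.176   24.5476] [ 0.4293  3.0761 -0.0497] 0.024749385065379496
```

View pics/w5.png

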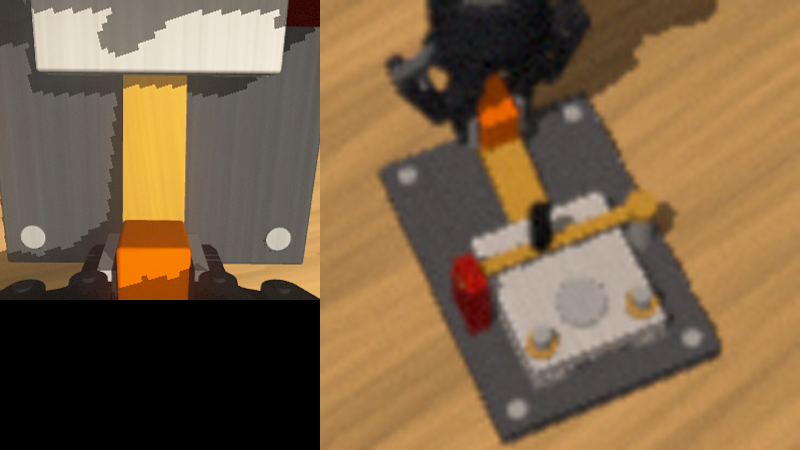

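Emit:
move_arm(plan=[[0,0.3,0,0,0,-0.05,-1],[0,0.6,0,0,0,-0.1,-1],[0,0.6,0,0,0,-0.1,-1]])

```text
time_s: 17.55
position: [0.5018, -0.0015, 0.0307]
tool_rot: [[0.977, -0.211, 0.002], [-0.211, -0.977, -0.0], [0.002, -0.0, -1.0]]
ft_force: [-13.2, 3.6, 4.2]
grip_width: 0.0252
gripper_force: 88.8
```

Emit:
move_arm(plan=[[0,0.2,0,0.1,0,-0.05,-1],[0,0.2,0,0.2,0,-0.05,-1],[0,0.2,0,0.2,0,-0.05,-1]])

```text
time_s: 17.85
position: [0.5041, -0.0021, 0.0307]
tool_rot: [[0.977, -0.212, 0.005], [-0.212, -0.977, -0.001], [0.005, -0.0, -1.0]]
ft_force: [-8.6, 2.1, -2.7]
grip_width: 0.0252
gripper_force: 88.8
```

Emit:
move_arm(plan=[[0,-0.2,0,0.1,0,0.03,-1],[0,-0.2,0,0.2,0,0.03,-1],[0,-0.2,0,0.3,0,0.03,-1],[0,-0.2,0,0.4,0,0.03,-1],[0,-0.2,0,0.4,0,0.03,-1]])

```text
time_s: 18.35
position: [0.5078, -0.0029, 0.0307]
tool_rot: [[0.977, -0.212, 0.001], [-0.212, -0.977, -0.0], [0.001, -0.0, -1.0]]
ft_force: [-11.3, 3.3, 1.7]
grip_width: 0.0246
gripper_force: 89.3
```

Emit:
move_arm(plan=[[0,0,0,0.1,0,0,-1],[0,0,0,0.2,0,0,-1],[0,0,0,0.3,0,0,-1],[0,0,0,0.4,0,0,-1],[0,0,0,0.4,0,0,-1]])

```text
time_s: 18.85
position: [0.5118, -0.0037, 0.0307]
tool_rot: [[0.977, -0.211, 0.001], [-0.211, -0.977, -0.0], [0.001, -0.0, -1.0]]
ft_force: [-12.3, 3.1, 1.1]
grip_width: 0.0251
gripper_force: 89.2
```

Run:
```python
from h import *
np.set_printoptions(precision=4,suppress=True)
s=env.observe();print(s["position"],s["ft_force"],s["wrist_torque"],s["grip_width"])
p=env.get_image("wrist");a=p["color"]
cv2.imwrite("pics/w6.png",cv2.resize(a[60:300,80:440],(780,520),interpolation=cv2.INTER_CUBIC)[:,:,::-1])
for n in("scene","top"):
    q=env.get_image(n);save(q,n+"6.png")
```

```text
[ 0.5118 -0.0037  0.0307] [-12.3038   3.0733   1.1034] [ 0.4156  1.8563 -0.0231] 0.025099805356335565
```

View pics/w6.png

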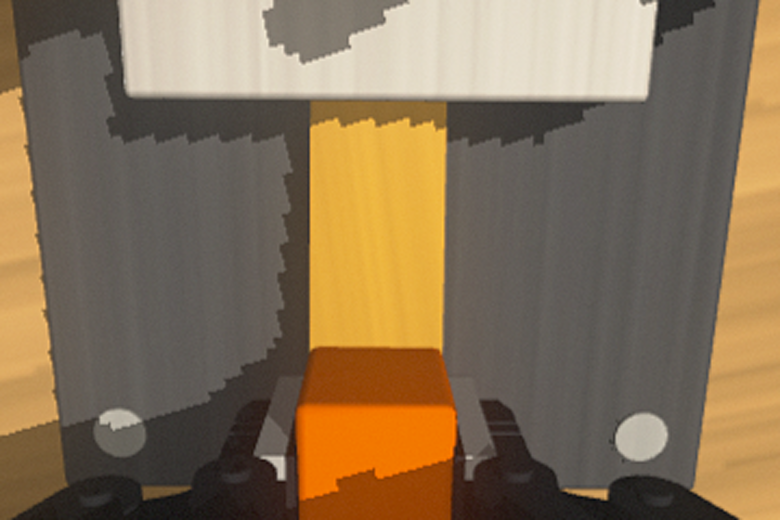

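Run:
```python
from h import *
np.set_printoptions(precision=4,suppress=True)
p=env.get_image("wrist");u=np.array([np.cos(-.217),np.sin(-.217),0])
C=-np.array(p["R"]).T@p["t"];print("cam along",(C-[.576,-.0172,0])@u,C[2])
g=cv2.cvtColor(p["color"],cv2.COLOR_RGB2GRAY)
for c in(150,190,230,330,360):print(c,g[96:116,c])
print("tongue",p["color"][212:230,253].tolist()); print(p["color"][98:120,253].tolist())
h=atz(p,[253,221],.036);print("handle front-> origin along",(h-[.576,-.0172,0])@u-.02)
for z in(.040,.0433):print(z,(atz(p,[253,105],z)-[.576,-.0172,0])@u)
s=env.observe();print("tcp along",(np.array(s["position"])-[.576,-.0172,0])@u)
for k in("wedge","wedge_grip"):
  r=env.tip_of(k,p);print(k,r[0]["conf"],(atz(p,r[0]["pixel"],.016 if k=="wedge" else .046)-[.576,-.0172,0])@u)
```

```text
cam along 0.0015589613392144174 0.173077310952669
150 [206 207 206 207 208 201 188 161 134  88  65  66  68  63  65  63  66  68
  63  66]
190 [215 215 215 214 213 215 204 177 155 114  69  72  70  70  70  70  68  68
  68  67]
230 [215 214 217 214 214 217 211 187 163 130  96 111 109 109 105 111 109 106
 105 136]
330 [220 221 221 221 221 222 221 215 187 157 120  57  57  58  58  62  58  58
  58  59]
360 [219 221 219 222 220 220 222 217 193 166 129  88  93  90  93  92  94  91
  91  90]
tongue [[237, 180, 64], [235, 178, 62], [235, 178, 62], [235, 178, 63], [234, 177, 62], [236, 179, 64], [236, 179, 65], [228, 163, 57], [174, 102, 21], [139, 66, 3], [144, 71, 15], [147, 73, 11], [144, 67, 1], [146, 71, 4], [147, 70, 9], [145, 69, 7], [145, 71, 6], [148, 72, 9]]
[[224, 213, 194], [225, 215, 197], [224, 214, 194], [226, 216, 196], [223, 211, 191], [202, 190, 172], [178, 165, 149], [145, 137, 125], [116, 97, 73], [138, 104, 49], [138, 105, 53], [136, 103, 50], [134, 101, 50], [137, 102, 49], [137, 103, 52], [138, 103, 51], [134, 102, 51], [145, 107, 49], [166, 123, 55], [162, 120, 54], [197, 144, 59], [235, 181, 71]]
handle front-> origin along -0.06798451229858075
0.04 -0.0003875668007232101
0.0433 -0.0003392975441849591
tcp along -0.06561008280388116
wedge 0.69 -0.06618048162867513
wedge_grip 0.87 -0.06643726671010336
```

The wedge is centred in the mouth and about 33.5 mm in, which lifts the plate about 2.7 mm. It needs 6.5 mm more.

Emit:
move_arm(plan=[[0,0,0,0.15,0,0,-1],[0,0,0,0.3,0,0,-1],[0,0,0,0.45,0,0,-1],[0,0,0,0.6,0,0,-1],[0,0,0,0.65,0,0,-1]])

```text
time_s: 19.65
position: [0.5182, -0.0052, 0.0307]
tool_rot: [[0.977, -0.212, 0.001], [-0.212, -0.977, -0.0], [0.001, -0.0, -1.0]]
ft_force: [-12.7, 2.3, 0.9]
grip_width: 0.0252
gripper_force: 89.1
```

Emit:
move_arm(plan=[[0,0,0,0,0,0,-1],[0,0,0,0,0,0,-1],[0,0,0,0,0,0,-1],[0,0,0,0,0,0,-1]])

```text
time_s: 20.05
position: [0.5182, -0.0051, 0.0307]
tool_rot: [[0.977, -0.212, 0.002], [-0.212, -0.977, -0.0], [0.002, -0.0, -1.0]]
ft_force: [-11.3, 2.7, 0.6]
grip_width: 0.0246
gripper_force: 89.1
```

Run:
```python
from h import *
np.set_printoptions(precision=4,suppress=True)
p=env.get_image("wrist");u=np.array([np.cos(-.217),np.sin(-.217),0]);m=np.array([.576,-.0172,0])
a=p["color"].astype(int);print("tongue",a[205:230,253].tolist());print("edge",a[75:110,253,2].tolist())
s=env.observe();print("tcp along",(np.array(s["position"])-m)@u,s["position"],s["ft_force"],s["time_s"])
for k in("wedge","wedge_grip"):
  r=env.tip_of(k,p)
  if r:print(k,r[0]["conf"],(atz(p,r[0]["pixel"],.016 if k=="wedge" else .046)-m)@u)
print((atz(p,[253,221],.036)-m)@u-.02)
b=env.get_image("scene")["color"][170:270,200:310]
o=np.zeros((450,780,3),np.uint8);o[:,300:]=cv2.resize(b,(480,450),interpolation=cv2.INTER_CUBIC);o[:300,:300]=p["color"][:300,110:410];cv2.imwrite("pics/w7.png",o[:,:,::-1])
```

```text
tongue [[233, 175, 59], [233, 176, 62], [232, 173, 60], [234, 177, 64], [234, 179, 65], [233, 174, 59], [235, 177, 66], [233, 176, 62], [233, 176, 62], [233, 175, 62], [234, 176, 66], [233, 173, 60], [231, 173, 58], [233, 174, 61], [225, 157, 52], [174, 104, 29], [138, 67, 11], [140, 68, 5], [141, 70, 3], [143, 70, 17], [143, 69, 8], [143, 72, 13], [143, 69, 7], [144, 68, 9], [144, 68, 7]]
edge [105, 104, 106, 105, 104, 104, 108, 106, 102, 108, 105, 107, 106, 105, 102, 145, 194, 191, 189, 188, 189, 189, 189, 188, 188, 190, 186, 188, 189, 188, 191, 187, 187, 188, 190]
tcp along -0.059010882701649385 [ 0.5182 -0.0052  0.0307] [-11.2736   1.997   -0.4843] 20.1
wedge 0.6 -0.06219731411482734
wedge_grip 0.88 -0.059741269681408034
-0.061382763735176205
```

View pics/w7.png

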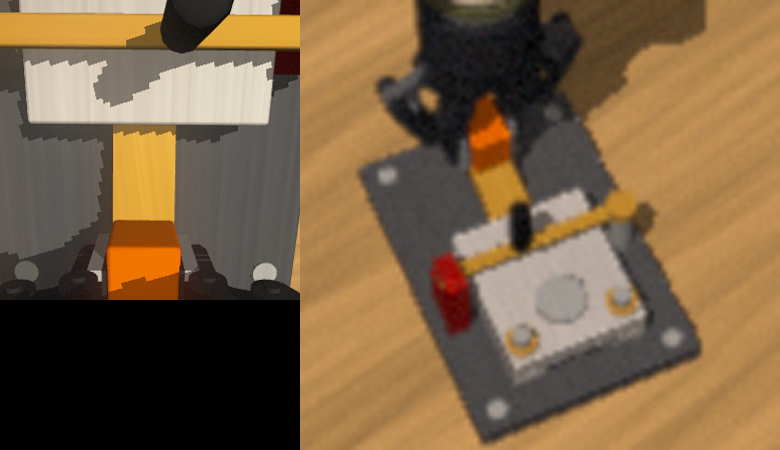

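The keeper is still in its catch, and the wedge is about 40 mm in with the plate edge at row 124 of the crop. The force readings are steady, so I'm handing in.

```bash
python3 -c "
from rig import env
print(env.close_job())"
```

```text
the job is handed in; nothing more can be done
None
```

I closed the keeper home into its red catch, pushed the wedge about 40 mm in, which should lift the plate about 4 mm by the wedge's slope (not measured directly), and handed in with the handle still gripped; the other tools were not touched.

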